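Slide the road board out over the ledge's edge

ROBOT

A 7-joint arm with a two-finger parallel gripper is mounted at the origin on the work surface. World frame = base frame: x ahead of the robot, y to its left, z up, the work surface at z = 0. Lengths are in m, angles in degrees, forces in N, time in s.
With the tool pointing down it reaches from about 0.4 to 0.85 m from the base axis. Payload 4.4 kg.
Tool frame: the origin (TCP) lies at the very end of the fingers, on their centre line; the grasp point (between the pads) lies 19 mm behind it; z points along the fingers, y is the direction in which the jaws open and shut (so a half turn about z gives the same grasp; the last joint's range is limited). The gripper opens to 94 mm and grips with 3 to 60 N. Pads are 16 mm wide; open, the fingers measure 119 mm over their backs; the gripper's body (75 mm by 177 mm) begins 78 mm behind the grasp point.
Start: joints at [70.199, 36.005, 2.206, 86.941, -1.547, 57.084, -1.146], TCP at [0.18, -0.625, 0.205] pointing down, gripper open.
Joint ranges: [-175.42, 175.42], [-21.48, 121.26], [-71.46, 75.88], [10.55, 141.38], [-63.04, 243.04], [13.31, 113.54], [-168.57, 168.57]. Speed limits (degrees/s): [147.25, 147.25, 180, 180, 180, 180, 180].

INTERFACE

Orientations are given as [roll, pitch, yaw] about the fixed x, y, z axes, in that order (R = Rz(yaw) Ry(pitch) Rx(roll)).
In Python, from station import manip gives the robot as it stands.
- The arm moves only by the tool step_arm, never from a script. Its argument "moves" is text: rows parted by semicolons, each of 6 numbers parted by spaces: the shift along the tool's x, y, z in mm, then the turn, a rotation vector about the tool's x, y, z in degrees. A call has 1 to 10 rows; each row shifts and turns the commanded pose from where the row before left it, along the tool's axes as they then stand; what a row does not reach is not made up. A row lasts 1/8 s, in which the tool goes at most 62.5 mm and 10.7 degrees, less where a joint would pass 70% of its speed; a pose out of reach is approached as far as the arm can. A call is refused whole if a number of a shift passes 62.5 or a number of a turn 10.7, either way. A call with a gripper value outside its range is refused whole. "hand" is the finger opening in mm, from 0 to 94, set as the call begins (left out, the last holds). The fingers move at their own pace and stop on an object; the grip force is fixed at half the most. Time passes only in rows, so rows that do not move let the fingers close. It gives the time, the measured TCP pose, the force and the opening at its end, in the units of the state.
- manip.read_state(): the state, without advancing time (a new reading comes with each control period).
- manip.read_camera(name): name is "scene" or "top"; returns a dict with "img" (384x512x3 uint8, blue, green, red), "depth" (384x512 float32, m along the optical axis (not along the pixel's ray), 0 where there is no reading), "K" (3x3 intrinsics, pixels), "k1" (the pictures are not rectified: a ray, as slopes to the right and down, at radius r is drawn at 1 + k1 r^2 times it, then the intrinsics apply), "camera_from_world" (4x4, takes a point from world to camera coordinates). Camera axes: x right, y down, z forward; pixel columns grow to the right and rows downward; lengths in m; the calibration is good to about 2 mm. A picture is of the moment at which its call begins.
- manip.sign_off(): hands the job in, once; it reports no verdict.
The state is a dict: "t": time; "joint_positions": joint angles; "qd": joint speeds; "joint_torque": joint torques, N m; "tcp_pos": TCP position; "tool_rot": TCP orientation; "ft_force": force on the tool from outside, world axes, zero at the start; "moment": the same for the moment, N m; "gripper_width": finger opening in m.
Only numpy, scipy, OpenCV 4.12 (cv2) and the standard library are available. Lean on these libraries where they do the work, as an engineer would, in place of code of your own. Each camera call takes 0.05 s, during which the arm holds its last target.

TASK

Slide the thin plywood road board towards you over the oak ledge, pushing it with the fingertips, until it sticks out over the ledge's front edge by 35 mm, so that its dark cross line lies right above the edge and a clip-on ramp can be hooked under it later. Leave it square to the edge, lying flat and at rest, and take the hand away. Never lift or tip the board, and leave the toy vehicles and the clear cube with its lid as they are.

Things in the scene. Friction and masses are not known exactly. Their poses are not given: they have to be found in the camera images.
- ledge: Fixed oak ledge across the robot's front, 260 mm deep, 980 mm long, 24 mm thick, its flat top 110 to 130 mm above the work surface, turned up to 0.15 rad. Origin: the middle of its front top edge (the straight edge nearest the robot). x points level from that edge back across the ledge top, away from the robot; y runs along the edge; z up; the top lies at z = 0 of this frame from x = 0 to 260 mm. Behind it (x from 260 to 282 mm) a white panel stands 20 mm above the ledge top.
- board: Loose flat plywood rectangle, 120 mm along its x, 100 mm along its y, 6 mm thick, about 50 g, lying flat on the ledge, well back from the edge and turned up to 0.3 rad against the ledge; it slides easily. Origin: centre of its underside. Its -x end is the front end, which is to stick out over the ledge's edge; a dark line 4 mm wide crosses its top 35 mm from that end. The ledge is clear for at least 50 mm beside and behind it.
- board_line (a point): Middle of the board's dark cross line, on the board's top face: 25 mm from the board's centre towards its front (-x) end, 6 mm above its underside. Axes as the board's.
- truck: Loose dump truck, green plastic with an open tipping tray, 126 x 62 x 66 mm high, on the ledge, nose towards the robot; origin at the centre of its underside. To be left alone.
- taxi: Loose die-cast saloon taxi with a small roof sign, 100 x 42 x 38 mm high, on the ledge, nose towards the robot; origin at the centre of its underside. To be left alone.
- van: Loose black plastic police van with a roof light bar, 120 x 56 x 64 mm high, on the ledge, nose towards the robot; origin at the centre of its underside. To be left alone.
- cube: Clear acrylic display cube, 85 x 85 x 80 mm high plus a lid with a knob on top (under 130 mm in all), fixed on the ledge; origin at the centre of its underside. To be left alone.
- cube_lid (a joint): Hinge of the cube's flip-top lid: 0 shut, grows as it opens (rad). It starts shut and stays shut.
Mind the look-alikes: they are no part of the job. What is meant by the board is not turquoise or yellow, and is the smaller of those in its own colour.

How it is judged:
By the outcome, as a careful person would: the job done as asked, in the order asked, and still so for the second after the job is handed in, with the robot touching nothing.
It also fails if it takes over 45 s, if anything falls off the work surface, if the arm or the gripper's body presses on something with over 40 N, if the wrist force passes 120 N, or if a joint passes its speed limit or range.

## Working session

There is one attempt and no reset: what is moved stays moved. The work goes in short steps, Python scripts to look and compute and a tool call to move; the robot and the scene stay as the last step left them, time stands still between calls to the robot, and variables do not carry over. Pictures are saved under pics/ and viewed, and the job is handed in when it is done.

Besides the shell and the picture viewer there is one more tool, called after ">>>" as a command line: name --argument value ..., lists and objects as JSON in quotes. step_arm: Moves the arm, as the interface text tells. Its arguments: {"type":"object","properties":{"moves":{"type":"string"},"hand":{"type":"number"}},"required":["moves"]}

```bash
mkdir -p pics; ls
cat > h.py <<'E'
import numpy as np,cv2
from station import manip
def cap(n):
    c=manip.read_camera(n); np.savez(f'{n}.npz',**c); return c
def load(n): return dict(np.load(f'{n}.npz'))
def pt(c,u,v,z=None,d=None):
    K=c['K'];x=(u-K[0,2])/K[0,0];y=(v-K[1,2])/K[1,1]
    k=float(c['k1']);X,Y=x,y
    for _ in range(30):
        s=1+k*(X*X+Y*Y);X,Y=x/s,y/s
    T=np.linalg.inv(c['camera_from_world']);r=T[:3,:3]@np.array([X,Y,1]);o=T[:3,3]
    if z is not None: return o+r*(z-o[2])/r[2]
    if d is None: d=c['depth'][int(round(v)),int(round(u))]
    return o+r*d
E
python3 - <<'E'
from h import *
for n in('scene','top'):
    c=cap(n);cv2.imwrite(f'pics/{n}0.png',cv2.resize(c['img'],(800,600)));print(np.linalg.inv(c['camera_from_world'])[:3].round(3),c['K'],c['k1'])
print(manip.read_state())
E
```

```text
pics
[[-0.064  0.75  -0.659  1.269]
 [ 0.998  0.038 -0.054  0.098]
 [-0.016 -0.661 -0.751  1.067]] [[383.68167236   0.         254.3499022 ]
 [  0.         383.68167236 192.11052888]
 [  0.           0.           1.        ]] -0.11752419118117384
[[-1.000e-03 -9.950e-01  9.700e-02  3.530e-01]
 [-1.000e+00  1.000e-03  1.000e-03  8.000e-03]
 [-1.000e-03 -9.700e-02 -9.950e-01  1.275e+00]] [[366.00980244   0.         245.5130863 ]
 [  0.         366.00980244 195.74706956]
 [  0.           0.           1.        ]] -0.09654164160734
{'t': 0.1, 'joint_positions': array([70.2004384 , 36.05195075,  2.20131943, 86.9868049 , -1.54630915,
       57.08232337, -1.14654486]), 'qd': array([-0.05812721,  0.004773  , -0.01737058, -0.20613368,  0.03918772,
       -0.03906653, -0.04660491]), 'joint_torque': array([ 2.80120148e-03, -5.50791371e+01,  1.14710815e+00, -1.87115943e+01,
       -5.22777799e-02,  1.92660507e-02,  6.84375232e-05]), 'tcp_pos': array([ 0.17937414, -0.62418192,  0.20468379]), 'tool_rot': array([-1.79908550e+02,  4.75594991e-04,  1.60304539e+01]), 'ft_force': array([-0.67118043, -0.11222005, -0.59232579]), 'moment': array([-0.04060669,  0.00445902,  0.00508945]), 'gripper_width': 0.09409842700499792}
```

View pics/scene0.png

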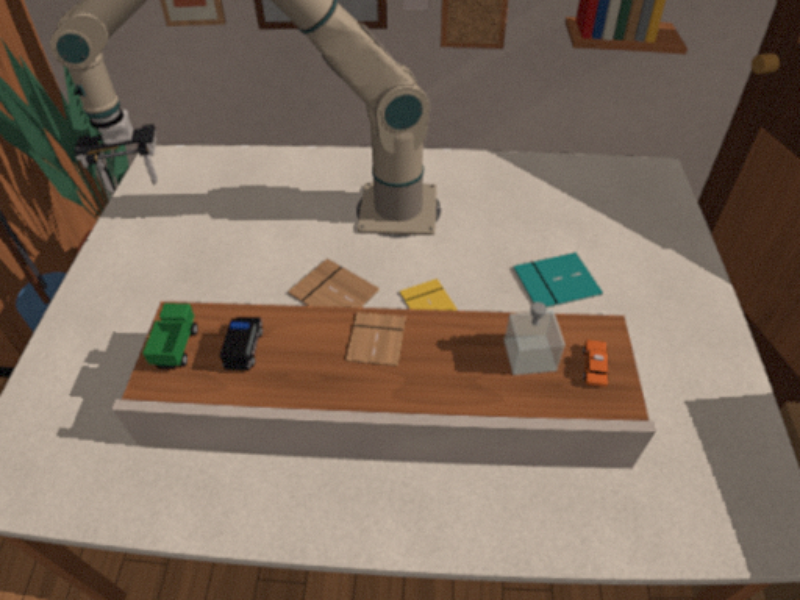

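View pics/top0.png

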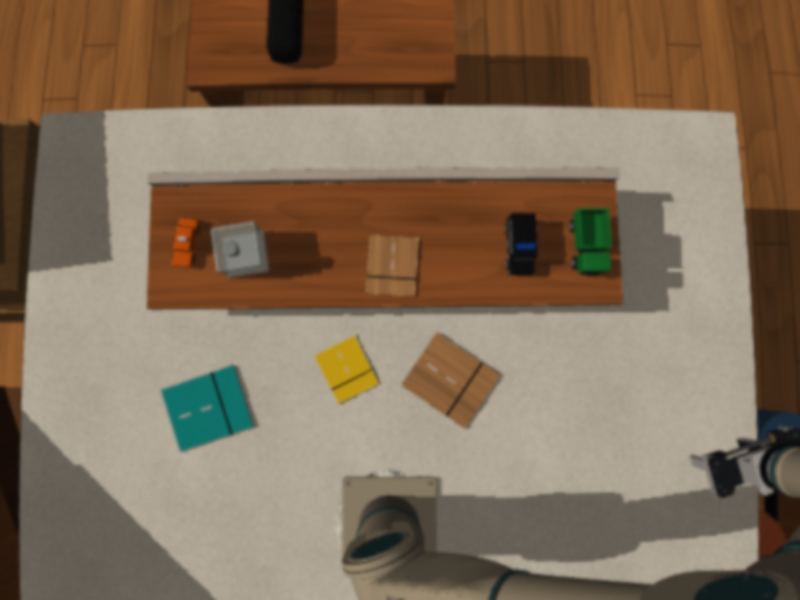

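The top view shows the board on the ledge at about (393,265), with its line at row 278 and the ledge's front edge at row about 306. The wood look-alike lies on the table at (452,380). Next, enlarged crops to measure from.

Run:
```python
from h import *
c=load('top');im=c['img']
# board crop u 220..290,v 140..205
cv2.imwrite('pics/tb.png',cv2.resize(im[140:205,220:290],None,fx=9,fy=9,interpolation=cv2.INTER_CUBIC))
c2=load('scene');cv2.imwrite('pics/sb.png',cv2.resize(c2['img'][185:245,210:275],None,fx=9,fy=9,interpolation=cv2.INTER_CUBIC))
# ledge height
for u,v in [(200,150),(300,150),(200,185),(300,185),(330,130),(150,130)]:
    print(u,v,pt(c,u,v).round(4))
# front edge by gradient: columns
g=cv2.GaussianBlur(im,(3,3),0).astype(float)
b=g[:,:,0]
for u in [105,130,160,190,210,240,275,300,330,360,385]:
    d=np.diff(b[185:205,u]);k=d.argmax();
    w=d[max(k-2,0):k+3];v=185+0.5+ (np.arange(max(k-2,0),k+3)*w).sum()/w.sum()
    print(u,round(v,2),pt(c,u,v,z=0.12).round(4))
```

```text
200 150 [0.6126 0.155  0.1239]
300 150 [ 0.6118 -0.1656  0.1263]
200 185 [0.4995 0.1536 0.1228]
300 185 [ 0.4987 -0.1636  0.1268]
330 130 [ 0.6781 -0.2644  0.1267]
150 130 [0.679  0.3185 0.1269]
105 197.44 [0.4603 0.4612 0.12  ]
130 197.38 [0.4604 0.3789 0.12  ]
160 201.42 [0.4474 0.2813 0.12  ]
190 201.44 [0.4473 0.1853 0.12  ]
210 201.53 [0.447  0.1216 0.12  ]
240 196.64 [0.4625 0.0266 0.12  ]
275 200.45 [ 0.4503 -0.0843  0.12  ]
300 200.52 [ 0.45   -0.1638  0.12  ]
330 200.33 [ 0.4504 -0.2598  0.12  ]
360 199.48 [ 0.453 -0.357  0.12 ]
385 199.39 [ 0.4531 -0.4391  0.12  ]
```

View pics/tb.png

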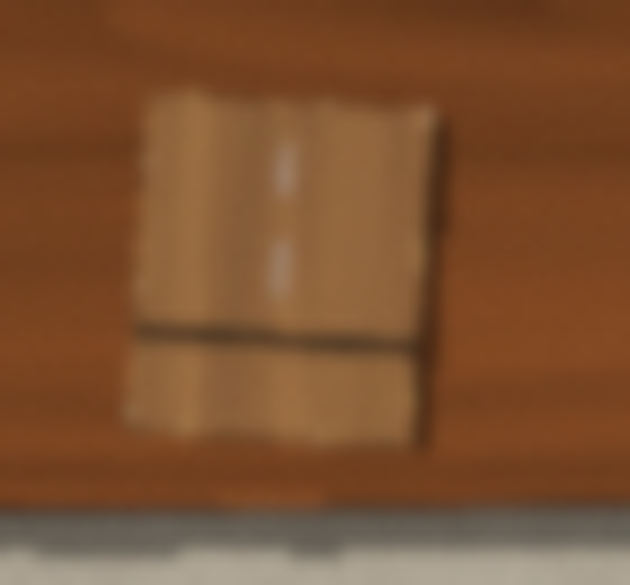

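View pics/sb.png

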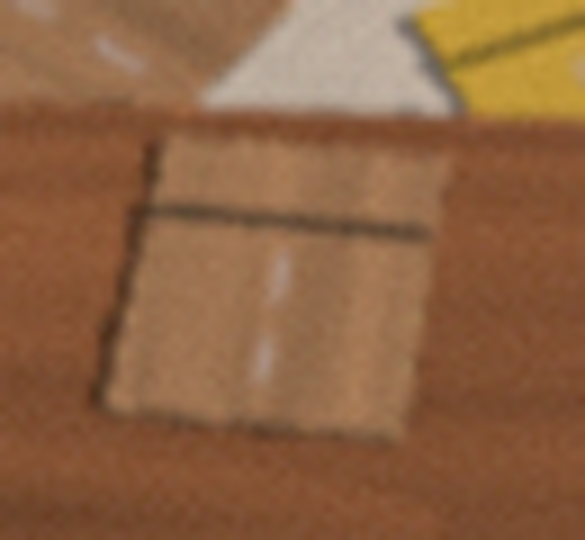

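```bash
cat >> h.py <<'E'
def edge(c,us,v0,v1,z,sign):
    """ledge front edge: R-B 50% crossing in columns us between rows v0..v1"""
    im=c['img'].astype(float);s=im[:,:,2]-im[:,:,0];s=cv2.blur(s,(5,1));P=[]
    for u in us:
        p=s[v0:v1,u];hi=np.median(p[:4] if sign<0 else p[-4:]);lo=np.median(p[-4:] if sign<0 else p[:4]);m=(hi+lo)/2
        if hi-lo<30: continue
        k=[i for i in range(len(p)-1) if (p[i]-m)*(p[i+1]-m)<=0]
        if len(k)!=1: continue
        k=k[0];P.append(pt(c,u,v0+k+(p[k]-m)/(p[k]-p[k+1]),z=z))
    P=np.array(P);f=np.polyfit(P[:,1],P[:,0],1);r=P[:,0]-np.polyval(f,P[:,1])
    g=abs(r)<.002;f=np.polyfit(P[g,1],P[g,0],1);return f,len(P),g.sum(),np.std(r[g])
E
python3 - <<'E'
from h import *
c=load('top');s=load('scene')
d=c['depth'];L=[pt(c,u,v) for u in range(185,225,2) for v in range(125,190,3)]+[pt(c,u,v) for u in range(280,318,2) for v in range(125,190,3)]
L=np.array(L);print('ledge z',np.median(L[:,2]),L[:,2].std())
z=np.median(L[:,2]); 
B=np.array([pt(c,u,v) for u in range(238,264) for v in range(155,186)]);print('board z',np.median(B[:,2]))
S=np.array([pt(s,u,v) for u in range(270,310,3) for v in range(215,250,3)]);print('scene ledge z',np.median(S[:,2]))
S=np.array([pt(s,u,v) for u in range(228,252,3) for v in range(212,228,3)]);print('scene board z',np.median(S[:,2]))
for z in(.12,.125):
  print(z,'top',edge(c,range(110,380,2),189,201,z,-1))
  print('scene',edge(s,list(range(260,330)),191,206,z,+1), edge(s,list(range(165,190)),185,206,z,+1))
z=.131
f=lambda c,x,y,u0,v0:pt(c,u0+(x+.5)/9-.5,v0+(y+.5)/9-.5,z=z)
for nm,cc,u0,v0,Q in(('top',c,220,140,[(150,93),(437,105),(415,443),(128,433),(137,330),(418,347)]),('scene',s,210,185,[(105,408),(405,436),(450,155),(165,130),(140,208),(430,235)])):
  P=np.array([f(cc,x,y,u0,v0) for x,y in Q]);print(nm,P.round(4)[:, :2].tolist(),'sizes',np.linalg.norm(P[[1,2,3,0]]-P[:4],axis=1).round(4),'ctr',P[:4].mean(0).round(4),'line mid',P[4:].mean(0))
  for a,b in((0,1),(3,2),(4,5)):
    e=P[a]-P[b];print(np.degrees(np.arctan2(e[0],e[1])))
  e=P[0]-P[3];print(np.degrees(np.arctan2(-e[1],e[0]))); e=P[1]-P[2];print(np.degrees(np.arctan2(-e[1],e[0])))
E
```

```text
ledge z 0.12641594076451124 0.03924814042019456
board z 0.13245299132045452
scene ledge z 0.12665987147596441
scene board z 0.1317024096529113
0.12 top (array([-0.00808106,  0.46547556]), 135, np.int64(135), np.float64(0.0006215484454233707))
scene (array([0.01063289, 0.45673951]), 34, np.int64(21), np.float64(0.0009817640415422059)) (array([0.02341994, 0.46879119]), 18, np.int64(18), np.float64(0.0004615856551877363))
0.125 top (array([-0.00808106,  0.46498899]), 135, np.int64(135), np.float64(0.000618857828364633))
scene (array([0.01063289, 0.46102308]), 34, np.int64(21), np.float64(0.0009765816436858507)) (array([0.02341994, 0.47300451]), 18, np.int64(18), np.float64(0.00045914910179122015))
top [[0.611, 0.0385], [0.6066, -0.063], [0.4862, -0.0544], [0.4898, 0.046], [0.5262, 0.0429], [0.5201, -0.0557]] sizes [0.1016 0.1207 0.1004 0.1214] ctr [ 0.5484 -0.0082  0.131 ] line mid [ 0.52318018 -0.00636934  0.131     ]
2.4770419328397235
2.0614675441088193
3.546477889902799
3.5223778852024425
4.096291692406703
scene [[0.6035, -0.0594], [0.6095, 0.0413], [0.4878, 0.0494], [0.4814, -0.0526], [0.5174, -0.0574], [0.5242, 0.0445]] sizes [0.1009 0.122  0.1023 0.1223] ctr [ 0.5455 -0.0053  0.131 ] line mid [ 0.52082908 -0.00646259  0.131     ]
-176.6194676126664
-176.41014615014475
-176.2002649202366
3.170899473146162
3.825532582297683
```

Run:
```python
from h import *
c=load('top');s=load('scene')
cv2.imwrite('pics/e1.png',cv2.resize(c['img'][186:206,262:322],None,fx=12,fy=12,interpolation=cv2.INTER_CUBIC))
cv2.imwrite('pics/e2.png',cv2.resize(s['img'][183:213,290:350],None,fx=12,fy=12,interpolation=cv2.INTER_CUBIC))
z=.1264
im=s['img'].astype(float)
for u in (135,150,175,300,310):
  print(u,(im[188:208,u,2]-im[188:208,u,0]).astype(int).tolist())
im=c['img'].astype(float)
for u in (120,180,280,300,350): print(u,im[188:206,u,2].astype(int).tolist(),(im[188:206,u,2]-im[188:206,u,0]).astype(int).tolist())
```

```text
135 [32, 33, 28, 29, 31, 47, 73, 83, 78, 76, 81, 85, 85, 83, 78, 77, 79, 84, 83, 83]
150 [31, 31, 31, 30, 31, 33, 51, 77, 78, 76, 81, 82, 85, 85, 76, 55, 25, -19, -69, -91]
175 [30, 31, 31, 29, 30, 30, 40, 62, 77, 81, 76, 83, 87, 84, 84, 83, 81, 81, 81, 82]
300 [28, 32, 31, 31, 32, 31, 31, 30, 31, 30, 39, 65, 80, 77, 79, 79, 84, 81, 85, 78]
310 [30, 31, 33, 31, 30, 31, 29, 29, 28, 30, 36, 54, 75, 82, 77, 79, 81, 86, 81, 84]
120 [127, 127, 127, 122, 116, 112, 113, 116, 113, 116, 146, 168, 175, 174, 173, 171, 170, 171] [94, 94, 93, 89, 85, 83, 84, 85, 77, 46, 29, 26, 26, 25, 26, 26, 25, 25]
180 [125, 124, 121, 116, 114, 114, 117, 113, 102, 96, 98, 103, 106, 123, 151, 170, 173, 175] [93, 91, 89, 85, 84, 84, 85, 81, 63, 36, 21, 17, 17, 19, 23, 26, 26, 26]
280 [127, 124, 119, 113, 111, 114, 111, 99, 93, 97, 100, 104, 121, 149, 167, 173, 175, 174] [92, 91, 88, 83, 81, 83, 80, 60, 34, 21, 16, 17, 19, 23, 25, 25, 26, 25]
300 [125, 120, 115, 111, 113, 116, 109, 94, 93, 101, 104, 108, 125, 154, 171, 175, 175, 175] [92, 89, 85, 82, 83, 86, 78, 50, 24, 18, 16, 17, 20, 23, 25, 25, 26, 26]
350 [120, 116, 114, 114, 118, 121, 119, 106, 102, 105, 109, 125, 152, 170, 175, 175, 174, 173] [88, 86, 84, 85, 87, 88, 80, 51, 26, 18, 17, 20, 23, 26, 26, 26, 25, 26]
```

View pics/e1.png

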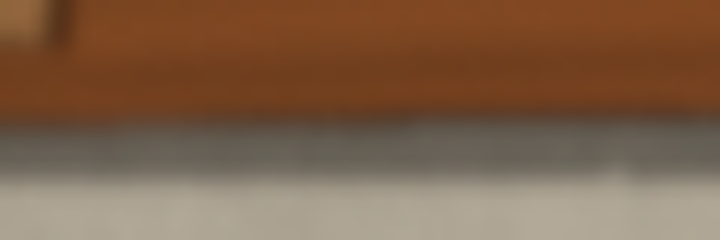

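View pics/e2.png

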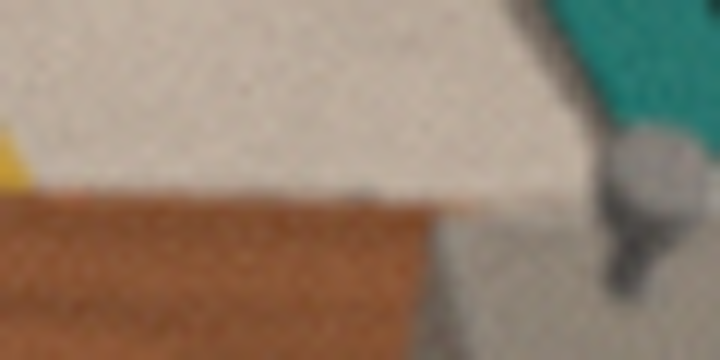

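```bash
cat >> h.py <<'E'
def sedge(s,us,z=.1264):
    im=s['img'].astype(float);d=cv2.blur(im[:,:,2]-im[:,:,0],(3,1));P=[]
    for u in us:
        p=d[184:212,u]
        k=[i for i in range(len(p)-1) if p[i]<55<=p[i+1]]
        if len(k): k=k[0];P.append(pt(s,u,184+k+(55-p[k])/(p[k+1]-p[k]),z=z))
    return np.array(P)
E
python3 - <<'E'
from h import *
s=load('scene')
P=sedge(s,list(range(130,182))+list(range(295,320))+list(range(362,396)))
f=np.polyfit(P[:,1],P[:,0],1);r=P[:,0]-np.polyval(f,P[:,1]);print(f,r.std(),abs(r).max())
g=abs(r)<.0015;f=np.polyfit(P[g,1],P[g,0],1);print(f,g.sum(),len(P))
for a,b in((0,52),(52,77),(77,111)): print(P[a:b].mean(0), r[a:b].mean())
E
```

```text
[-0.01035612  0.46634572] 0.0005592544940400246 0.0012051143101234896
[-0.01035612  0.46634572] 111 111
[ 0.46941685 -0.29514501  0.1264    ] 1.4569454373802005e-05
[0.46423546 0.20089085 0.1264    ] -2.9813245954741773e-05
[0.46187379 0.43178022 0.1264    ] -3.611905461174762e-07
```

>>> step_arm --moves "0 0 -50 0 0 7.75;0 0 -50 0 0 7.75;33 -44 0 0 0 0;33 -44 0 0 0 0;33 -44 0 0 0 0;33 -44 0 0 0 0;33 -44 0 0 0 0;33 -44 0 0 0 0;33 -44 0 0 0 0;33 -44 0 0 0 0" --hand 60

```text
t: 1.35
tcp_pos: [0.4409, -0.2687, 0.3053]
tool_rot: [-180.0, 0.0, 0.5]
ft_force: [0.7, -0.1, 0.1]
gripper_width: 0.0597
```

>>> step_arm --moves "33 -44 0 0 0 0;33 -44 0 0 0 0;33 -44 0 0 0 0;33 -44 0 0 0 0;33 -44 0 0 0 0;33 -44 0 0 0 0;0 0 0 0 0 0;0 0 0 0 0 0"

```text
t: 2.35
tcp_pos: [0.6352, -0.0053, 0.3048]
tool_rot: [179.9, 0.1, 0.5]
ft_force: [0.2, -0.4, 0.1]
gripper_width: 0.0596
```

>>> step_arm --moves "6 4 40 0 0 0;0 0 50 0 0 0;0 0 50 0 0 0;0 0 15 0 0 0;0 0 10 0 0 0;0 0 0 0 0 0;0 0 0 0 0 0"

```text
t: 3.22
tcp_pos: [0.643, -0.0085, 0.1422]
tool_rot: [180.0, -0.2, 0.5]
ft_force: [1.1, 0.4, -0.1]
gripper_width: 0.06
```

Run:
```python
from h import *
print(manip.read_state()['tcp_pos'])
s=cap('scene');t=cap('top')
a=cv2.resize(s['img'][170:260,190:310],None,fx=6,fy=6,interpolation=cv2.INTER_CUBIC)
cv2.imwrite('pics/s1.png',a);cv2.imwrite('pics/t1.png',cv2.resize(t['img'][110:210,190:310],None,fx=6,fy=6,interpolation=cv2.INTER_CUBIC))
```

```text
[ 0.6430445  -0.00854056  0.14223525]
```

View pics/s1.png

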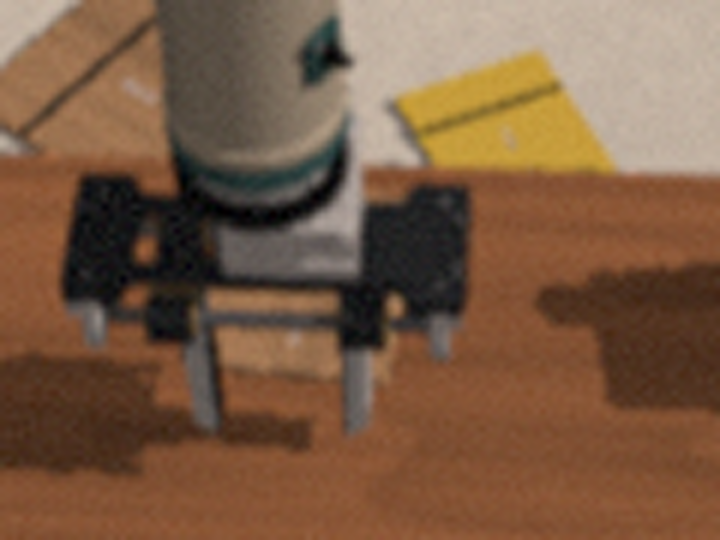

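View pics/t1.png

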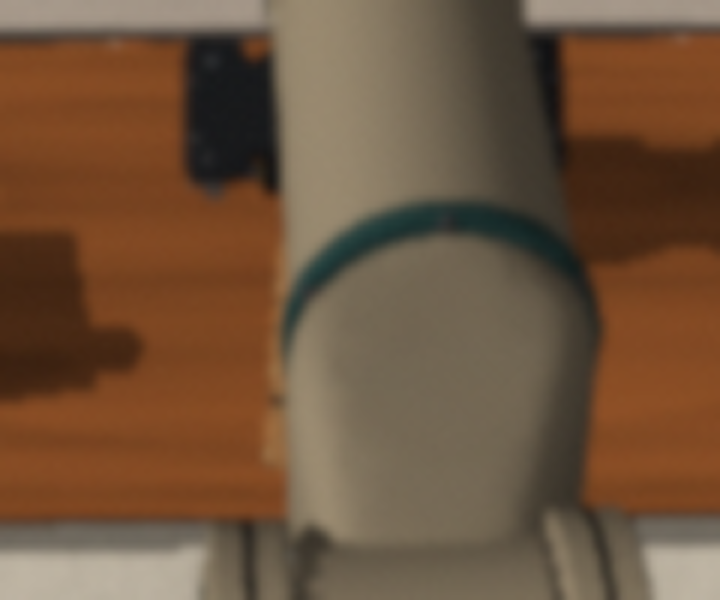

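The fingers are behind the board and clear of it, with their tips at about (207,428) and (357,430) in the scene crop. Its rear edge is at row about 375. Next I lower the hand to near the ledge.

>>> step_arm --moves "0 0 6 0 0 0;0 0 4 0 0 0;0 0 3 0 0 0;0 0 1 0 0 0;0 0 0 0 0 0;0 0 0 0 0 0"

```text
t: 4.08
tcp_pos: [0.6417, -0.0084, 0.1269]
tool_rot: [-180.0, 0.0, 0.5]
ft_force: [-2.6, -0.3, 6.0]
gripper_width: 0.0599
```

>>> step_arm --moves "0 0 -2.5 0 0 0;0 0 0 0 0 0;0 0 0 0 0 0"

```text
t: 4.45
tcp_pos: [0.6419, -0.0084, 0.1288]
tool_rot: [-180.0, 0.0, 0.5]
ft_force: [0.2, 0.0, 0.2]
gripper_width: 0.0597
```

>>> step_arm --moves "-6 0 0 0 0 0;-6 0 0 0 0 0;-4 0 0 0 0 0;-4 0 0 0 0 0;-4 0 0 0 0 0;-4 0 0 0 0 0;-4 0 0 0 0 0;-4 0 0 0 0 0;-4 0 0 0 0 0;-4 0 0 0 0 0"

```text
t: 5.7
tcp_pos: [0.5977, -0.0089, 0.1291]
tool_rot: [180.0, -0.0, 0.5]
ft_force: [1.2, -0.0, 0.4]
gripper_width: 0.0598
```

>>> step_arm --moves "-4 0 0 0 0 0;-4 0 0 0 0 0;-4 0 0 0 0 0;-4 0 0 0 0 0;-4 0 0 0 0 0;-3 0 0 0 0 0;-2 0 0 0 0 0;-1 0 0 0 0 0;0 0 0 0 0 0;0 0 0 0 0 0"

```text
t: 6.95
tcp_pos: [0.5717, -0.0091, 0.1289]
tool_rot: [-180.0, 0.0, 0.5]
ft_force: [-0.2, 0.2, -0.0]
gripper_width: 0.0596
```

Back off 15 mm, rise and move aside for an unobstructed look.

>>> step_arm --moves "5 0 0 0 0 0;10 0 0 0 0 0;10 0 -10 0 0 0;0 0 -50 0 0 0;0 0 -50 0 0 0;0 50 -50 0 0 0;0 62 0 0 0 0;0 62 0 0 0 0;0 62 0 0 0 0;0 0 0 0 0 0"

```text
t: 8.2
tcp_pos: [0.5976, -0.247, 0.2835]
tool_rot: [179.7, 0.0, -0.1]
ft_force: [-0.1, -0.1, -0.6]
gripper_width: 0.0597
```

Run:
```python
from h import *
s=cap('scene');t=cap('top')
cv2.imwrite('pics/s2f.png',cv2.resize(s['img'],(800,600)))
cv2.imwrite('pics/s2.png',cv2.resize(s['img'][172:232,200:280],None,fx=9,fy=9,interpolation=cv2.INTER_CUBIC))
cv2.imwrite('pics/t2.png',cv2.resize(t['img'][150:215,215:295],None,fx=9,fy=9,interpolation=cv2.INTER_CUBIC))
```

```text
(no output)
```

View pics/s2f.png

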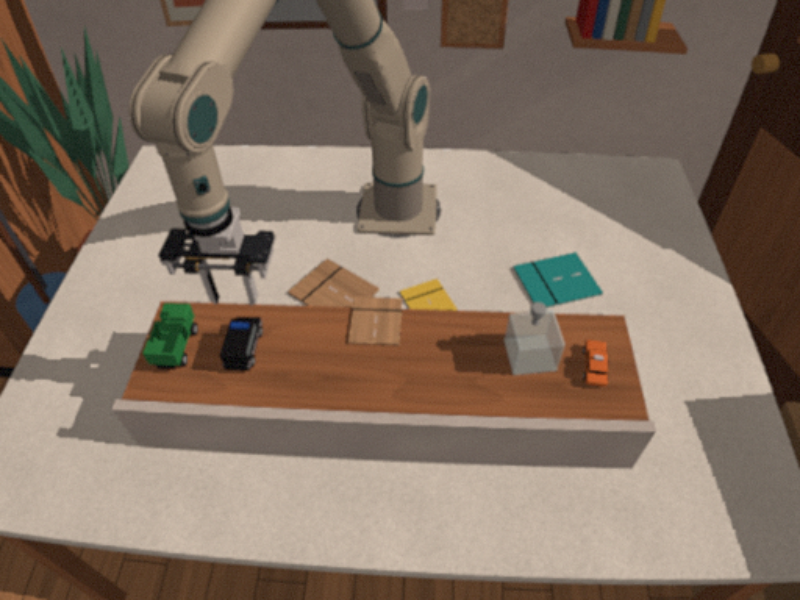

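View pics/s2.png

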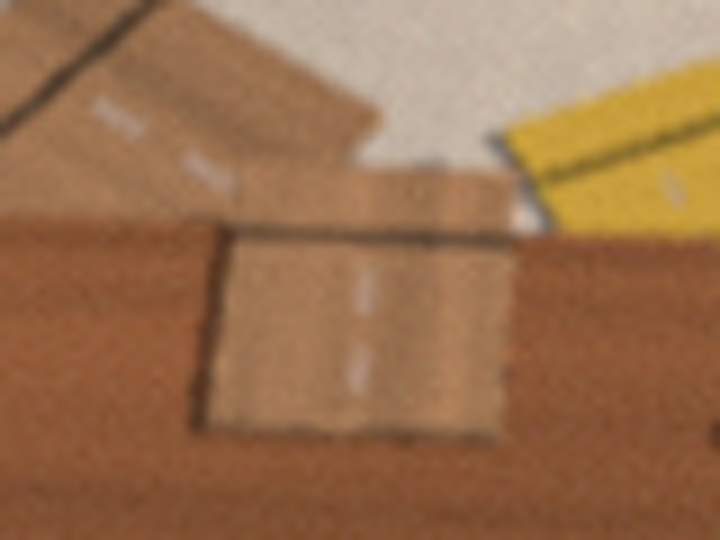

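View pics/t2.png

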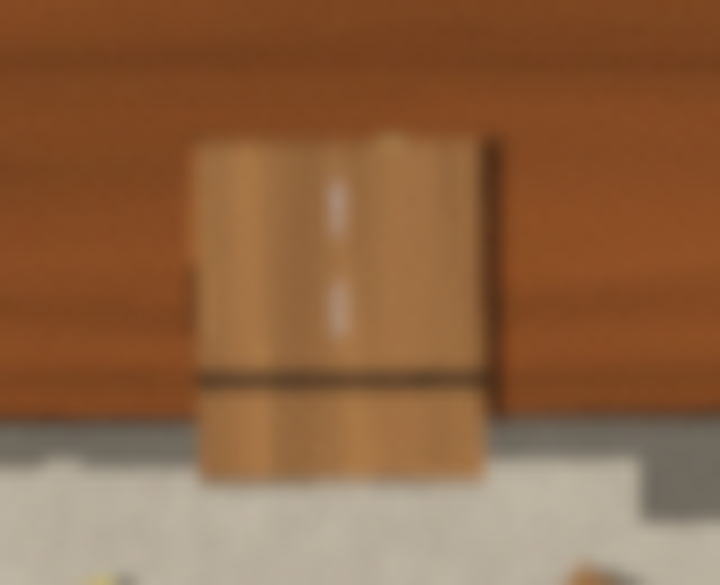

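The board is now square and sticks out partway. In the scene crop its line runs from (232,233) to (512,241). I'll measure the line by sub-pixel fit.

```bash
cat >> h.py <<'E'
def dark(c,us,v0,v1,z):
    g=c['img'].astype(float).sum(2);P=[]
    for u in us:
        p=g[v0:v1,u];b=np.median(p);w=np.clip(b-p-12,0,None);k=p.argmin();w[:max(k-2,0)]=0;w[k+3:]=0
        P.append(pt(c,u,v0+(w*np.arange(len(p))).sum()/w.sum(),z=z))
    P=np.array(P);f=np.polyfit(P[:,1],P[:,0],1);r=P[:,0]-np.polyval(f,P[:,1]);g=abs(r)<.0015
    return np.polyfit(P[g,1],P[g,0],1),g.sum(),len(P),r.std()
E
python3 - <<'E'
from h import *
s=load('scene');t=load('top')
z=.1268
P=sedge(s,list(range(268,276))+list(range(295,320))+list(range(362,396)),z);f=np.polyfit(P[:,1],P[:,0],1);r=P[:,0]-np.polyval(f,P[:,1]);print('scene edge',f,r.std(),abs(r).max())
l=dark(s,range(229,254),195,202,z+.006);print('scene line',l, 'gap',np.polyval(l[0],-.007)-np.polyval(f,-.007))
for zz in(z,z-.024):
  e=edge(t,list(range(110,225))+list(range(300,340)),189,201,zz,-1);print('top edge',zz,e, np.polyval(e[0],-.007))
l=dark(t,range(241,266),188,197,z+.006);print('top line',l,np.polyval(l[0],-.007))
E
```

```text
scene edge [-0.00945217  0.4660467 ] 0.0005815617150735108 0.0011405490227907045
scene line (array([-0.00648346,  0.4758301 ]), np.int64(25), 25, np.float64(0.00029841144040311946)) gap 0.009762626851340273
top edge 0.1268 (array([-0.00829665,  0.4649887 ]), 155, np.int64(155), np.float64(0.0005687783527832457)) 0.4650467761455723
top edge 0.1028 (array([-0.00829665,  0.46732783]), 155, np.int64(155), np.float64(0.0005806668121890372)) 0.46738590921254103
top line (array([-0.00454111,  0.47644135]), np.int64(25), 25, np.float64(0.00012911953984088594)) 0.47647314205820934
```

>>> step_arm --moves "0 -62 0 0 0 0;0 -62 0 0 0 0;0 -62 0 0 0 0;0 -50 50 0 0 -0.2;0 0 50 0 0 0;0 0 35 0 0 0;0 0 15 0 0 0;0 0 0 0 0 0;0 0 0 0 0 0"

```text
t: 9.43
tcp_pos: [0.5981, -0.0084, 0.1406]
tool_rot: [-180.0, -0.2, 0.8]
ft_force: [0.1, -0.5, -0.5]
gripper_width: 0.0601
```

>>> step_arm --moves "0 0 6 0 0 0;0 0 4 0 0 0;-8 0 0 0 0 0;-8 0 0 0 0 0;-5 0 0 0 0 0;-3 0 0 0 0 0;-2 0 0 0 0 0;-2 0 0 0 0 0;-1.5 0 0 0 0 0;-1 0 0 0 0 0"

```text
t: 10.68
tcp_pos: [0.5667, -0.0092, 0.1291]
tool_rot: [-180.0, -0.0, 0.7]
ft_force: [1.0, -0.0, -0.0]
gripper_width: 0.0602
```

>>> step_arm --moves "0 0 0 0 0 0;0 0 0 0 0 0"

```text
t: 10.92
tcp_pos: [0.5665, -0.0092, 0.129]
tool_rot: [-180.0, -0.0, 0.7]
ft_force: [1.3, -0.4, 0.4]
gripper_width: 0.0599
```

>>> step_arm --moves "5 0 0 0 0 0;10 0 0 0 0 0;10 0 -10 0 0 0;0 0 -50 0 0 0;0 0 -50 0 0 0;0 50 -50 0 0 0;0 62 0 0 0 0;0 62 0 0 0 0;0 62 0 0 0 0;0 0 0 0 0 0"

```text
t: 12.18
tcp_pos: [0.5928, -0.247, 0.2835]
tool_rot: [179.7, 0.0, 0.1]
ft_force: [0.1, 0.9, -0.2]
gripper_width: 0.0603
```

```bash
cat > m.py <<'E'
from h import *
import sys
s=cap('scene');t=cap('top');n=sys.argv[1]
cv2.imwrite(f'pics/s{n}.png',cv2.resize(s['img'][172:232,200:280],None,fx=9,fy=9,interpolation=cv2.INTER_CUBIC))
cv2.imwrite(f'pics/t{n}.png',cv2.resize(t['img'][150:215,215:295],None,fx=9,fy=9,interpolation=cv2.INTER_CUBIC))
z=.1268
P=sedge(s,list(range(268,276))+list(range(295,320))+list(range(362,396)),z);f=np.polyfit(P[:,1],P[:,0],1);print('scene edge',f)
l=dark(s,range(229,254),192,202,z+.006);print('scene line',l, 'gap',np.polyval(l[0],-.007)-np.polyval(f,-.007))
e=edge(t,list(range(110,225))+list(range(300,340)),189,201,z-.024,-1);print('top edge low',e)
l=dark(t,range(241,266),188,199,z+.006);print('top line',l,'gap',np.polyval(l[0],-.007)-np.polyval(e[0],-.007))
E
python3 m.py 3
```

```text
scene edge [-0.00980062  0.46615581]
scene line (array([-0.00727383,  0.47063901]), np.int64(25), 25, np.float64(0.00031768269293827974)) gap 0.004465511275121625
top edge low (array([-0.008249  ,  0.46731073]), 154, np.int64(154), np.float64(0.0005760136643703048))
top line (array([-0.00850643,  0.47080421]), np.int64(25), 25, np.float64(0.00012773465496303165)) gap 0.0034952822511887804
```

View pics/s3.png

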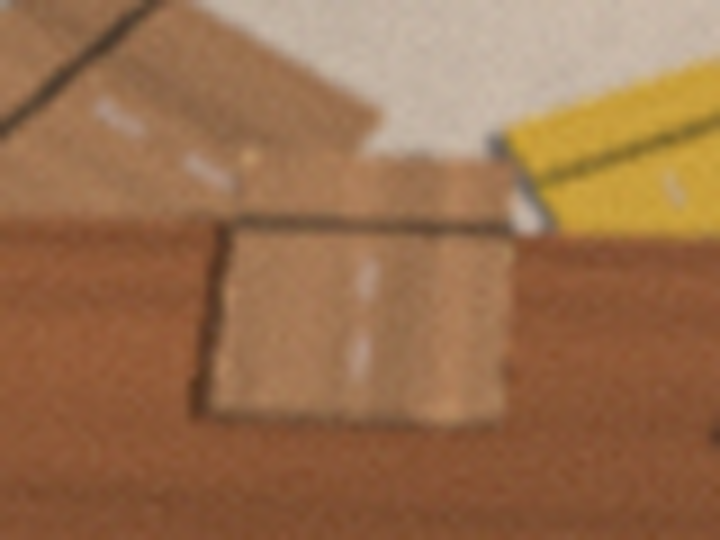

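View pics/t3.png

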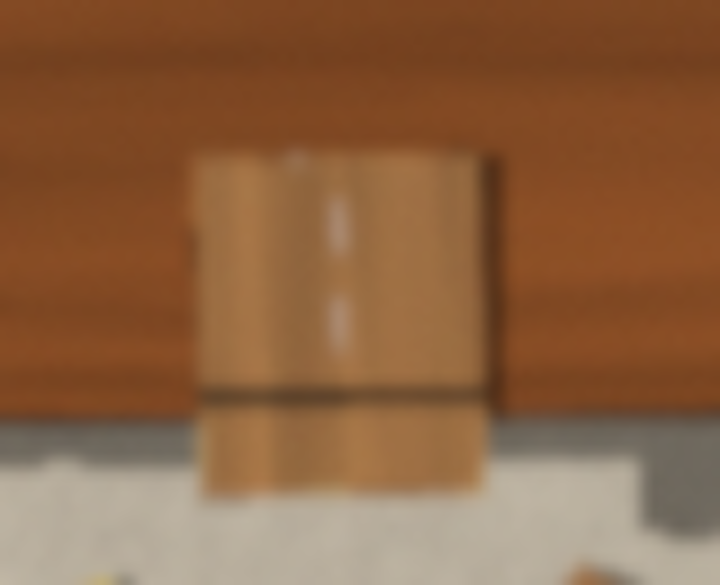

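Run:
```python
from h import *
t=load('top');s=load('scene')
for u in (180,210,300): print([ (v,pt(t,u,v).round(4)[[0,2]].tolist()) for v in range(193,201)])
im=t['img'].astype(float)
for u in(180,300): print((im[105:125,u,2]-im[105:125,u,0]).astype(int).tolist(), [round(float(pt(t,u,v)[2]),3) for v in range(105,125)])
X=[]
d=cv2.blur(im[:,:,2]-im[:,:,0],(5,1))
for u in range(110,390,2):
    p=d[105:124,u];m=60
    k=[i for i in range(len(p)-1) if p[i]<m<=p[i+1]]
    if k:k=k[0];X.append(pt(t,u,105+k+(m-p[k])/(p[k+1]-p[k]),z=.1268))
X=np.array(X);f=np.polyfit(X[:,1],X[:,0],1);r=X[:,0]-np.polyval(f,X[:,1]);g=abs(r)<.002;f=np.polyfit(X[g,1],X[g,0],1);print('back',f,g.sum(),len(X))
```

```text
[(193, [0.4739, 0.124]), (194, [0.4703, 0.1276]), (195, [0.4672, 0.1273]), (196, [0.4639, 0.1284]), (197, [0.473, -0.0023]), (198, [0.4688, 0.0047]), (199, [0.4656, 0.0017]), (200, [0.4624, -0.0015])]
[(193, [0.4738, 0.1235]), (194, [0.4701, 0.1292]), (195, [0.4669, 0.1293]), (196, [0.4648, 0.1183]), (197, [0.4729, -0.0019]), (198, [0.4695, -0.0033]), (199, [0.4653, 0.0044]), (200, [0.4624, -0.0029])]
[(193, [0.473, 0.1286]), (194, [0.4701, 0.1264]), (195, [0.4668, 0.1278]), (196, [0.4759, 0.0002]), (197, [0.4722, 0.002]), (198, [0.4689, -0.0003]), (199, [0.465, 0.0036]), (200, [0.4617, 0.0018])]
[26, 26, 27, 27, 27, 28, 27, 28, 28, 25, 21, 30, 62, 87, 95, 95, 96, 98, 98, 98] [-0.003, 0.001, 0.004, 0.001, 0.148, 0.147, 0.143, 0.148, 0.147, 0.142, 0.143, 0.136, 0.127, 0.128, 0.124, 0.128, 0.126, 0.125, 0.127, 0.122]
[27, 27, 26, 27, 28, 28, 28, 26, 24, 21, 39, 70, 90, 97, 98, 96, 95, 93, 94, 94] [-0.001, 0.002, 0.003, 0.149, 0.15, 0.149, 0.145, 0.145, 0.146, 0.14, 0.133, 0.126, 0.128, 0.131, 0.121, 0.125, 0.127, 0.125, 0.129, 0.126]
back [-0.00947208  0.72365867] 113 114
```

Run:
```python
from h import *
t=load('top');s=load('scene');sl=-.0090
def scan(c,us,vs,lo,hi):
    R=[]
    for u in us:
        for v in vs:
            p=pt(c,u,v,z=.1268);q=pt(c,u,v);x0=p[0]-sl*p[1]
            if lo<x0<hi: R.append((x0,q[2]))
    R=np.array(sorted(R))
    for a in np.arange(lo,hi,.0005):
        g=R[(R[:,0]>=a)&(R[:,0]<a+.0005),1]
        if len(g): print(round(a*1000,1),len(g),'med %.4f'%np.median(g),'frac>.12 %.2f .09-.12 %.2f  <.09 %.2f'%((g>.12).mean(),((g<.12)&(g>.09)).mean(),(g<.09).mean()))
print('top');scan(t,list(range(105,225))+list(range(285,302)),range(190,204),.460,.472)
print('scene');scan(s,list(range(268,276))+list(range(295,320))+list(range(362,396))+list(range(165,200)),range(185,212),.458,.474)
```

```text
top
460.0 16 med 0.0001 frac>.12 0.00 .09-.12 0.00  <.09 1.00
460.5 16 med -0.0005 frac>.12 0.00 .09-.12 0.00  <.09 1.00
461.0 18 med -0.0001 frac>.12 0.00 .09-.12 0.00  <.09 1.00
461.5 32 med -0.0001 frac>.12 0.00 .09-.12 0.00  <.09 1.00
462.0 26 med -0.0001 frac>.12 0.00 .09-.12 0.00  <.09 1.00
462.5 23 med 0.0002 frac>.12 0.00 .09-.12 0.00  <.09 1.00
463.0 16 med 0.0017 frac>.12 0.00 .09-.12 0.25  <.09 0.75
463.5 16 med 0.1073 frac>.12 0.00 .09-.12 1.00  <.09 0.00
464.0 16 med 0.1137 frac>.12 0.00 .09-.12 1.00  <.09 0.00
464.5 29 med 0.1191 frac>.12 0.31 .09-.12 0.69  <.09 0.00
465.0 27 med 0.1220 frac>.12 0.81 .09-.12 0.19  <.09 0.00
465.5 28 med 0.1265 frac>.12 1.00 .09-.12 0.00  <.09 0.00
466.0 15 med 0.1250 frac>.12 1.00 .09-.12 0.00  <.09 0.00
466.5 16 med 0.1268 frac>.12 1.00 .09-.12 0.00  <.09 0.00
467.0 16 med 0.1269 frac>.12 1.00 .09-.12 0.00  <.09 0.00
467.5 22 med 0.1265 frac>.12 0.95 .09-.12 0.05  <.09 0.00
468.0 29 med 0.1247 frac>.12 1.00 .09-.12 0.00  <.09 0.00
468.5 31 med 0.1267 frac>.12 1.00 .09-.12 0.00  <.09 0.00
469.0 18 med 0.1270 frac>.12 1.00 .09-.12 0.00  
[... 1462 characters left out ...]
 0.00
468.0 12 med 0.1269 frac>.12 1.00 .09-.12 0.00  <.09 0.00
468.5 10 med 0.1274 frac>.12 1.00 .09-.12 0.00  <.09 0.00
469.0 10 med 0.1265 frac>.12 1.00 .09-.12 0.00  <.09 0.00
469.5 12 med 0.1276 frac>.12 1.00 .09-.12 0.00  <.09 0.00
470.0 11 med 0.1278 frac>.12 1.00 .09-.12 0.00  <.09 0.00
470.5 11 med 0.1277 frac>.12 1.00 .09-.12 0.00  <.09 0.00
471.0 15 med 0.1268 frac>.12 1.00 .09-.12 0.00  <.09 0.00
471.5 15 med 0.1257 frac>.12 1.00 .09-.12 0.00  <.09 0.00
472.0 14 med 0.1261 frac>.12 1.00 .09-.12 0.00  <.09 0.00
472.5 9 med 0.1256 frac>.12 1.00 .09-.12 0.00  <.09 0.00
473.0 10 med 0.1274 frac>.12 1.00 .09-.12 0.00  <.09 0.00
473.5 11 med 0.1271 frac>.12 1.00 .09-.12 0.00  <.09 0.00
```

Two estimates of the gap left to go: 4.5 mm from the scene camera and 3.5 mm from the top camera. I'll push 4 mm more.

>>> step_arm --moves "0 -62 0 0 0 0;0 -62 0 0 0 0;0 -62 0 0 0 0;0 -50 50 0 0 0;0 0 50 0 0 0;0 0 35 0 0 0;0 0 15 0 0 0;0 0 0 0 0 0;0 0 6 0 0 0;0 0 4 0 0 0"

```text
t: 13.52
tcp_pos: [0.5922, -0.0089, 0.1299]
tool_rot: [-180.0, -0.1, 0.7]
ft_force: [0.3, 0.8, -0.3]
gripper_width: 0.0605
```

>>> step_arm --moves "-8 0 0 0 0 0;-8 0 0 0 0 0;-5 0 0 0 0 0;-2 0 0 0 0 0;-1.5 0 0 0 0 0;-1.5 0 0 0 0 0;-1 0 0 0 0 0;-1 0 0 0 0 0;-1 0 0 0 0 0;0 0 0 0 0 0"

```text
t: 14.78
tcp_pos: [0.5624, -0.0093, 0.129]
tool_rot: [180.0, -0.0, 0.7]
ft_force: [0.9, -1.6, 0.9]
gripper_width: 0.0601
```

>>> step_arm --moves "5 0 0 0 0 0;10 0 0 0 0 0;10 0 -10 0 0 0;0 0 -50 0 0 0;0 0 -50 0 0 0;0 50 -50 0 0 0;0 62 0 0 0 0;0 62 0 0 0 0;0 62 0 0 0 0;0 0 0 0 0 0"

```text
t: 16.02
tcp_pos: [0.5889, -0.247, 0.2835]
tool_rot: [179.7, 0.0, 0.1]
ft_force: [0.6, 0.7, -0.1]
gripper_width: 0.0602
```

```bash
python3 m.py 4; python3 m.py 5
```

```text
scene edge [-0.00979031  0.4661729 ]
scene line (array([-0.01038951,  0.46642544]), np.int64(25), 25, np.float64(0.00038190335248624094)) gap 0.00025673007867343944
top edge low (array([-0.00823631,  0.46731177]), 155, np.int64(155), np.float64(0.000580751150490438))
top line (array([-0.00646357,  0.46717891]), np.int64(25), 25, np.float64(9.282332536642108e-05)) gap -0.00014526208698950605
scene edge [-0.00987202  0.46622012]
scene line (array([-0.01081541,  0.46644726]), np.int64(25), 25, np.float64(0.000385252792479386)) gap 0.00023374039187334938
top edge low (array([-0.00818795,  0.46729829]), 155, np.int64(155), np.float64(0.0005881807985558273))
top line (array([-0.00611407,  0.46717247]), np.int64(25), 25, np.float64(8.867055731361347e-05)) gap -0.00014033061636614663
```

View pics/s4.png

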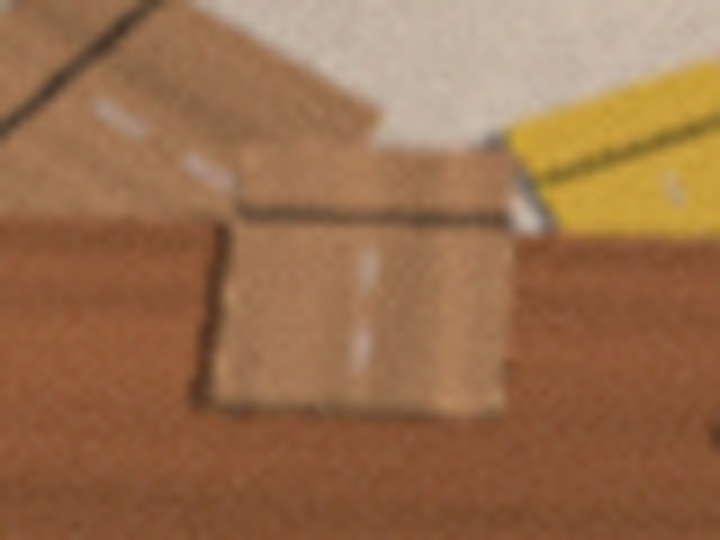

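View pics/t4.png

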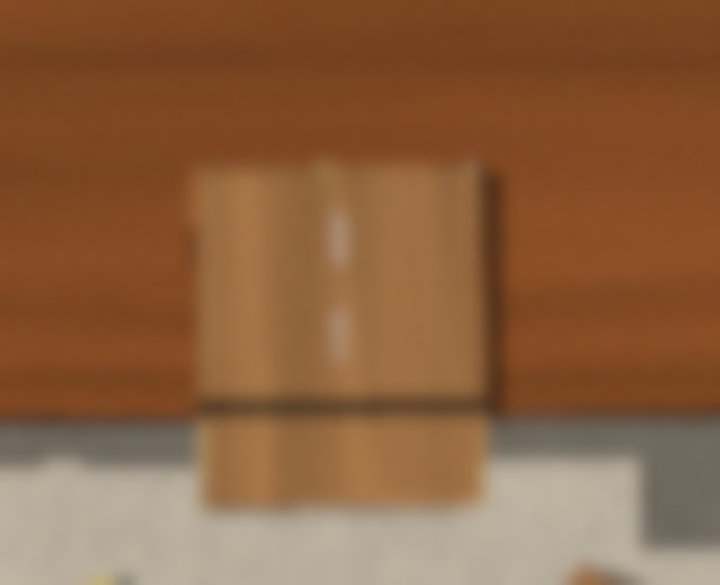

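The line lies over the edge in both views: the gap is +0.2 mm in the scene camera and -0.1 mm in the top camera. I'll check the vehicles and the cube against the first picture, then hand in.

>>> step_arm --moves "0 0 -50 0 0 0;0 0 0 0 0 0;0 0 0 0 0 0;0 0 0 0 0 0"

```text
t: 16.73
tcp_pos: [0.5898, -0.238, 0.3321]
tool_rot: [-179.9, 0.1, 0.8]
ft_force: [-0.5, 0.3, 0.5]
gripper_width: 0.0596
```

```bash
python3 m.py 6
python3 - <<'E'
from h import *
s=load('scene');cv2.imwrite('pics/f.png',cv2.resize(s['img'],(800,600)))
a=cv2.imread('pics/scene0.png').astype(int);b=cv2.imread('pics/f.png').astype(int);d=abs(a-b).max(2)
for n,(x0,x1,y0,y1) in dict(truck=(135,205,300,375),van=(212,270,312,375),cube=(498,570,300,380),taxi=(578,615,335,392)).items(): print(n,d[y0:y1,x0:x1].mean(),(d[y0:y1,x0:x1]>40).sum())
E
```

```text
scene edge [-0.00970437  0.46616238]
scene line (array([-0.01184557,  0.46645181]), np.int64(25), 25, np.float64(0.00039452831140404876)) gap 0.0003044231890688698
top edge low (array([-0.00825085,  0.46731378]), 155, np.int64(155), np.float64(0.0005737579757558574))
top line (array([-0.0066304 ,  0.46718154]), np.int64(25), 25, np.float64(9.22705283463743e-05)) gap -0.00014358358846172647
truck 5.231047619047619 15
van 4.82703886152162 0
cube 5.150347222222222 0
taxi 5.231863442389758 0
```

View pics/f.png

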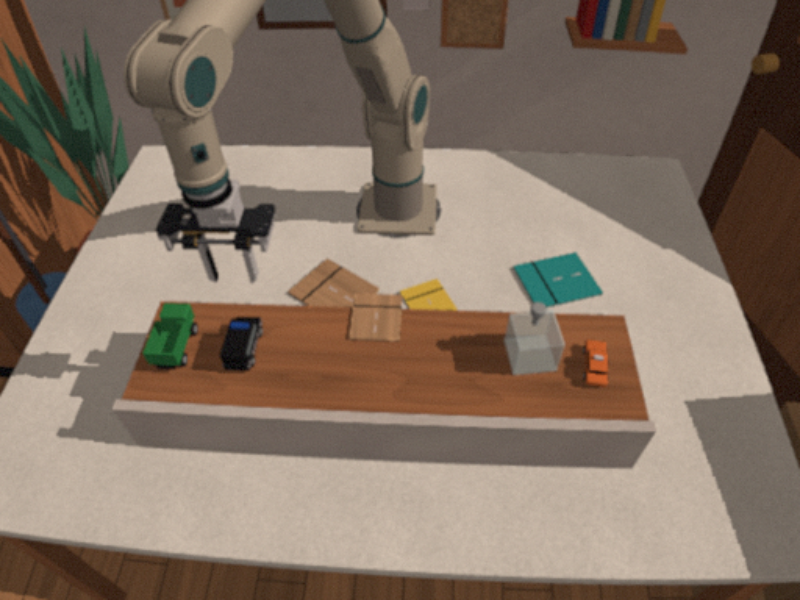

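The board sticks out over the edge, the hand is clear of everything, and the vehicles and cube are unchanged.

```bash
python3 -c "
from station import manip
print(manip.sign_off())"
```

```text
the job is handed in; nothing more can be done
None
```

The job is handed in. I pushed the plywood board from behind with two spread fingertips in three gentle strokes, looking at it after each, and then took the hand well clear. It took about 17 s of the 45 s allowed.

- **Position:** the dark line is over the ledge's front edge to about +0.3 mm in the scene camera and −0.1 mm in the top camera, so the overhang should be about 35 mm.
- **Squareness:** the board is within about 0.1° to 0.2° of the edge, and it lies flat. Its position was the same in repeated pictures.
- **Other objects:** the truck, van, taxi and cube with its lid match the first picture.

**What did not fully agree:**
- The top-camera figure assumes the brown edge it sees is the lower edge of the ledge's front face. If it were the top edge, the line would still be about 2 mm short. The scene camera and the depth readings support the first reading.
- The ledge's rear edge in the top picture fits the second reading better.
- The fingertip position with the stated pad width differed from the cameras' board position by about 3 mm. I relied on the cameras.

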